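# Load a hardness block and seat the indent template on its twin pins

## Robot

A 7-joint arm with a two-finger parallel gripper is mounted at the origin on a cart in front of the work surface, level with it; the furniture and walls round the work are solid. World frame = base frame: x ahead of the robot, y to its left, z up, the work surface at z = 0. Lengths are in m, angles in rad, forces in N, time in s.
With the tool pointing down it reaches from about 0.4 to 0.85 m from the base axis. Payload 10.4 kg.
Tool frame: the origin (TCP) lies midway between the tips of the shut fingers; the grasp point (between the pads) lies 19 mm behind it; z points along the fingers, y is the direction in which the jaws open and shut (so a half turn about z gives the same grasp; the last joint's range is limited). The gripper opens to 85 mm and grips with 20 to 120 N. Pads are 22 mm wide; open, the fingers measure 114 mm over their backs; the gripper's body (76 mm by 85 mm) begins 54 mm behind the grasp point. The pads swing forward as they close: fully open they stand 13 mm farther back than shut.
Start: joints at [-1.184, 0.332, -0.065, 1.46, 0.022, 1.35, -0.088], TCP at [0.249, 0.573, 0.231] pointing down, gripper open.
Joint ranges: [-2.6, 2.6], [-0.5, 2.12], [-1.47, 1.34], [0.16, 2.42], [-1.27, 4.41], [0.06, 2.06], [-2.6, 2.6]. Speed limits (rad/s): [2.22, 2.22, 2.79, 2.79, 3.14, 3.14, 3.14].

## Interface

Orientations are given as a unit quaternion [x, y, z, w].
In Python, from workcell import manip, camera, camera_info, workorder, nets gives the robot as it stands.
- The arm moves only by the tool apply_moves, never from a script. Its argument "commands" is a list of rows, each a list of 5 numbers: the shift along the tool's x, y, z in m, then the turn about the tool's z in degrees, then the gripper command: -1 is fully open, 1 is shut, values between are in proportion. A call has 1 to 5 rows; each row shifts and turns the pose as measured when the row begins, along the tool's axes as they then stand; what a row does not reach is not made up. A row lasts 1/12 s, in which the tool goes at most 41.7 mm and 7.16 degrees, less where a joint would pass 70% of its speed; a pose out of reach is approached as far as the arm can. A call is refused whole if a number of a shift passes 0.0417 or a number of a turn 7.16, either way. A call with a gripper value outside its range is refused whole. The fingers move at their own pace and stop on an object; "squeeze" is the grip in N (left out, the last holds). Time passes only in rows, so rows that do not move let the fingers close. It gives the time, the measured TCP pose, the force and the opening at its end, in the units of the state.
- manip.get_obs(): the state, without advancing time (a new reading comes with each control period).
- camera(name): name is "side" or "top" or "wrist"; returns (picture, depth): 400x640x3 uint8, red, green, blue; 400x640 float32, m along the optical axis (not along the pixel's ray), 0 where there is no reading.
- camera_info(name): a dict with "camera_matrix" (3x3 intrinsics, pixels), "xyz" and "rotation" of the camera in the world; the wrist camera has in their place "T_tool_cam" (4x4, takes a point from camera to tool coordinates, whose origin is the TCP and whose axes are the flange's). Camera axes: x right, y down, z forward; pixel columns grow to the right and rows downward; lengths in m; the calibration is good to about 2 mm. A picture is of the moment at which its call begins: read the wrist's pose just before it. camera_info takes no time and is no camera call.
- workorder.hand_in(): hands the job in, once; it reports no verdict.
Trained networks look in the newest picture that a camera, given by its name, has taken for a name from the list of things; names that differ only in an ending like _2 or _b are one class to them, and where a whole thing is asked for, a point or a joint stands for the part that bears it (a point fixed in the world has none). Each returns a list of dicts, best first, with "conf" (0 to 1); they miss things now and then, are a little off and sometimes report something else, mostly with a low value. They report only what shows in the picture. A call takes as long as a camera call. They do not tell look-alikes from the thing itself.
- nets.look_for(camera, thing): "rect" ([left, top, width, height] in pixels, round what is visible of it).
- nets.place_of(camera, thing): "xy" ([column, row] in pixels: a listed point, or the origin of a listed thing).
The state is a dict: "clock": time; "joint_pos": joint angles; "joint_velocities": joint speeds; "tau": joint torques, N m; "position": TCP position; "ee_rot": TCP orientation; "ft_force": force on the tool from outside, world axes, zero at the start; "torque": the same for the moment, N m; "grip_width": opening from 0.0 (shut) to 1.0 (fully open).
Only numpy, scipy, OpenCV 4.12 (cv2) and the standard library are available. Lean on these libraries where they do the work, as an engineer would, in place of code of your own. Each camera call takes 0.05 s, during which the arm holds its last target. There are 200 camera calls.

## Task

Lay the steel test block in the nest of the indent fixture, then take the template plate by its black bar and hang it over the block with both end holes over the fixture's two pins, lying fully home and flat on the pin blocks. The pin carriage's setting along the fixture is not known exactly, so feel for the pins with light pressure and never force or drop the plate (stay under 25 N on the fixture). Leave the other things where they are.

Things in the scene. Friction and masses are not known exactly. Their poses are not given: they have to be found in the camera images.
- indent_fixture: Dark steel fixture fixed to the worktop: bed 100 (x) x 220 (y) x 14 mm, origin at the centre of its underside, z up, y along it. On it a grey carriage of two pin blocks 56 (x) x 30 (y) mm, tops at z = 32 mm, centred on x = 0, y = s+75 and s-75 mm, joined by flat bars 3 mm high at x = +-34 mm. s is anywhere from -12 to +12 mm, clamped by friction and not measured: feel for it or see it.
- nest (a point): Centre of the nest floor on the bed's top, 14 mm above the fixture's origin, axes as the fixture's. A low fence 4 mm high and 4 mm thick frames it, 53 (x) x 68 (y) mm inside.
- pin_left (a joint): How far (m) the locating pin on the +y pin block is pushed down; 0 = up. Round steel pin, 10 mm thick with slightly chamfered flat tip, in the middle of the block (x = 0, y = s+75 mm of the fixture), tip at z = 44 mm, 12 mm above the block. Sprung: yields at about 1.5 N, 0.25 N more per mm, 11.5 mm travel; pops up when a hole comes over it and lifts a plate laid beside the holes.
- pin_right (a joint): The same for the like pin on the -y pin block (x = 0, y = s-75 mm of the fixture); the pins are 150 mm apart.
- template: Loose aluminium template, 56 (x) x 210 (y) x 6 mm, about 0.25 kg, flat on the worktop at the start. Origin at the centre of its underside, z up. Two 13 mm through holes at x = 0, y = +-75 mm take the pins; four 8 mm guide holes at x = +-14, y = +-34 mm stay free. Either way round. Home on the pin blocks its origin is 32 mm above the fixture's origin.
- grip (a point): Middle of the black grip bar that stands on the template's centre: 12 mm thick (x), 46 mm long (y), from 6 to 36 mm above the template's underside; this point is 21 mm above the underside. Axes as the template's.
- test_block: Loose ground steel test block, 45 (x) x 60 (y) x 15 mm, about 0.32 kg, lying flat. Origin at the centre of its underside, z up. Its long side goes along the nest's long side, either way round; its underside then lies on the bed, 14 mm above the fixture's origin.
- meter: Bystander, to be left alone: hand-held beige meter with keypad, 148x68x30 mm, lying behind the fixture. Origin at its underside's centre.
- bottle: Bystander, to be left alone: white bottle with red cap, 47 mm wide, 84 mm tall. Origin at its underside's centre.
- check_weight: Bystander, to be left alone: steel check weight with knob, 25 mm wide, 32 mm tall. Origin at its underside's centre.
- spare_disc: Bystander, to be left alone: steel disc, 38 mm wide, 14 mm high. Origin at its underside's centre.
- the_marker: Bystander, to be left alone: black marker pen, 132 mm long, lying. Origin at its underside's centre.
- sample_cup_02: Bystander, to be left alone: small white cup, 25 mm wide, 15 mm high. Origin at its underside's centre.
- sample_cup_03: Bystander, to be left alone: small white cup, 30 mm wide, 18 mm high. Origin at its underside's centre.
- sample_cup_04: Bystander, to be left alone: small white cup, 33 mm wide, 21 mm high. Origin at its underside's centre.
Mind the look-alikes: they are no part of the job. Several things look just like the test_block: the one meant starts farthest from the robot's base.

How it is judged:
By the outcome, as a careful person would: the job done as asked, in the order asked, and still so for the second after the job is handed in, with the robot touching nothing.
It also fails if it takes over 61 s, if anything falls off the work surface, if the arm or the gripper's body presses on something with over 40 N, if the wrist force passes 120 N, or if a joint passes its speed limit or range.

## Working session

There is one attempt and no reset: what is moved stays moved. The work goes in short steps, Python scripts to look and compute and a tool call to move; the robot and the scene stay as the last step left them, time stands still between calls to the robot, and variables do not carry over. Pictures are saved under pics/ and viewed, about 8 in all and at most 12, crops included, and the job is handed in when it is done.

Besides the shell and the picture viewer there is one more tool, called after "Request:" as a command line: name --pt "numbers of a row" for each row, then --argument value for the rest. apply_moves: Moves the arm, as the interface text tells. Its arguments: {"type":"object","properties":{"commands":{"type":"array","items":{"type":"array","items":{"type":"number"}}},"squeeze":{"type":"number"}},"required":["commands"]}

```bash
mkdir -p pics; ls; cat > h.py <<'E'
import numpy as np,cv2
from workcell import manip,camera,camera_info,workorder,nets
from scipy.spatial.transform import Rotation as R
def cam(n):
    o=manip.get_obs(); p,d=camera(n); i=camera_info(n); K=np.array(i["camera_matrix"])
    if "T_tool_cam" in i:
        T=np.eye(4);T[:3,:3]=R.from_quat(o["ee_rot"]).as_matrix();T[:3,3]=o["position"];T=T@np.array(i["T_tool_cam"])
    else:
        T=np.eye(4);r=np.array(i["rotation"]);T[:3,:3]=r if r.shape==(3,3) else R.from_quat(r).as_matrix();T[:3,3]=i["xyz"]
    return p,d,K,T
def cloud(d,K,T):
    v,u=np.mgrid[:400,:640]; P=np.stack([(u-K[0,2])/K[0,0]*d,(v-K[1,2])/K[1,1]*d,d],-1)
    P=P@T[:3,:3].T+T[:3,3]; P[d==0]=np.nan; return P
def onplane(uv,z,K,T):
    r=T[:3,:3]@np.array([(uv[0]-K[0,2])/K[0,0],(uv[1]-K[1,2])/K[1,1],1]); return T[:3,3]+r*(z-T[2,3])/r[2]
def save(n,p): cv2.imwrite("pics/"+n,p[...,::-1])
E
python3 - <<'E'
from h import *
o=manip.get_obs();print({k:np.round(v,3) for k,v in o.items()})
p,d,K,T=cam("top");save("top.png",p);print(K,T)
np.savez("top.npz",p=p,d=d,K=K,T=T)
P=cloud(d,K,T)
for t in ["test_block","template","grip","indent_fixture","nest","pin_left","pin_right"]:
    for r in nets.place_of("top",t)[:6]:
        u,v=np.round(r["xy"]).astype(int); print(t,round(r["conf"],2),u,v,np.round(P[min(v,399),min(u,639)],3))
E
```

```text
pics
{'clock': np.float64(0.0), 'joint_pos': array([-1.184,  0.333, -0.065,  1.461,  0.022,  1.35 , -0.088]), 'joint_velocities': array([ 0.001,  0.001,  0.001, -0.002,  0.002,  0.   , -0.001]), 'tau': array([ 0.0000e+00, -6.2544e+01,  4.9000e-02, -3.9162e+01,  1.6000e-02,
        9.0000e-03, -0.0000e+00]), 'position': array([0.249, 0.573, 0.231]), 'ee_rot': array([ 0.203,  0.979, -0.001, -0.   ]), 'ft_force': array([ 1.31 ,  0.363, -0.089]), 'torque': array([-0.004,  0.033, -0.006]), 'grip_width': np.float64(1.001)}
[[434.27498888   0.         317.95966916]
 [  0.         434.27498888 206.84979249]
 [  0.           0.           1.        ]] [[ 0.04972679 -0.97661695  0.20915683  0.31943396]
 [-0.99875062 -0.04758699  0.01525361  0.02223428]
 [-0.00494379 -0.20965402 -0.97776314  1.29659222]
 [ 0.          0.          0.          1.        ]]
test_block 0.82 431 259 [ 0.453 -0.297  0.015]
test_block 0.6 392 268 [ 0.421 -0.184  0.012]
template 0.6 232 232 [0.501 0.29  0.039]
grip 0.52 204 168 [0.7   0.401 0.01 ]
indent_fixture 0.58 316 230 [0.523 0.045 0.012]
nest 0.96 320 231 [0.52  0.032 0.015]Traceback (most recent call last):
  File "<stdin>", line 7, in <module>
ValueError: it knows: bottle, check_weight, grip, indent_fixture, meter, nest, sample_cup, spare_disc, template, test_block, the_marker
```

View pics/top.png

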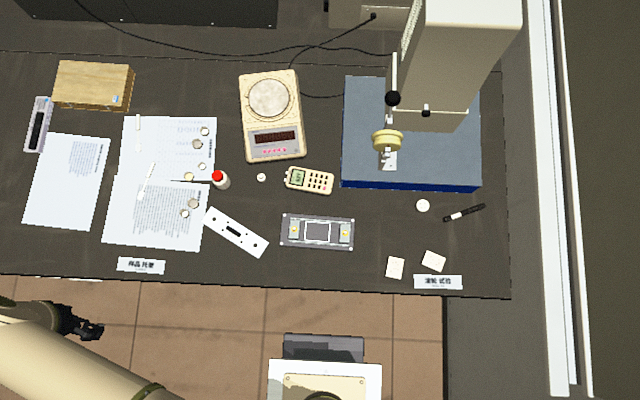

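Test-block candidates: (396,268) at r≈0.46 m and (433,261) at r≈0.54 m. The farthest from the base is (433,261). I'll check both in a crop and measure with depth.

```bash
python3 - <<'E'
from h import *
f=np.load("top.npz");p,d,K,T=[f[k] for k in "pdKT"];P=cloud(d,K,T)
def rect(m,n):
    cs,_=cv2.findContours(m.astype(np.uint8),cv2.RETR_EXTERNAL,cv2.CHAIN_APPROX_NONE)
    for c in cs:
        if len(c)<20: continue
        q=P[c[:,0,1],c[:,0,0],:2].astype(np.float32); q=q[~np.isnan(q).any(1)]; r=cv2.minAreaRect(q)
        mm=np.zeros(m.shape,np.uint8);cv2.drawContours(mm,[c],-1,1,-1)
        print(n,np.round(r[0],4),np.round(r[1],4),round(r[2],1),"z",np.nanmedian(P[...,2][mm>0]).round(4))
Z=P[...,2]
roi=np.zeros(Z.shape,bool);roi[245:285,380:450]=1;rect(roi&(Z>.007)&(Z<.03),"blk")
roi[:]=0;roi[205:260,270:365]=1;rect(roi&(Z>.007),"fix");rect(roi&(Z>.026),"pinblk")
roi[:]=0;roi[200:262,195:275]=1;rect(roi&(Z>.003)&(p.min(2)>120),"tmpl");rect(roi&(Z>.02),"bar")
s=lambda a,b,c,e,k:cv2.resize(p[b:e,a:c],None,fx=k,fy=k,interpolation=cv2.INTER_CUBIC)
a=s(375,240,455,295,5);b=s(275,205,360,260,5);c=s(195,200,275,262,5)
out=np.zeros((600,800,3),np.uint8);out[:275,:400]=a[:275,:400];out[:275,400:800]=b[:275,:400];out[280:590,:400]=c[:310,:400];save("crop.png",out)
print("table z",np.nanmedian(Z[270:280,340:375]))
E
```

```text
blk [ 0.4245 -0.19  ] [0.0469 0.0596] 80.8 z 0.0154
blk [ 0.4494 -0.3027] [0.0612 0.0456] 69.8 z 0.0153
fix [0.5193 0.043 ] [0.2199 0.1011] 87.8 z 0.0154
pinblk [ 0.5184 -0.0385] [0.0601 0.0297] 1.7 z 0.0323
pinblk [0.5221 0.111 ] [0.03  0.057] 88.2 z 0.0322
tmpl [0.5077 0.2904] [0.2134 0.0663] 63.8 z 0.0063
bar [0.5076 0.2907] [0.0457 0.0121] 60.9 z 0.0357
table z 0.0002633429760419137
```

View pics/crop.png

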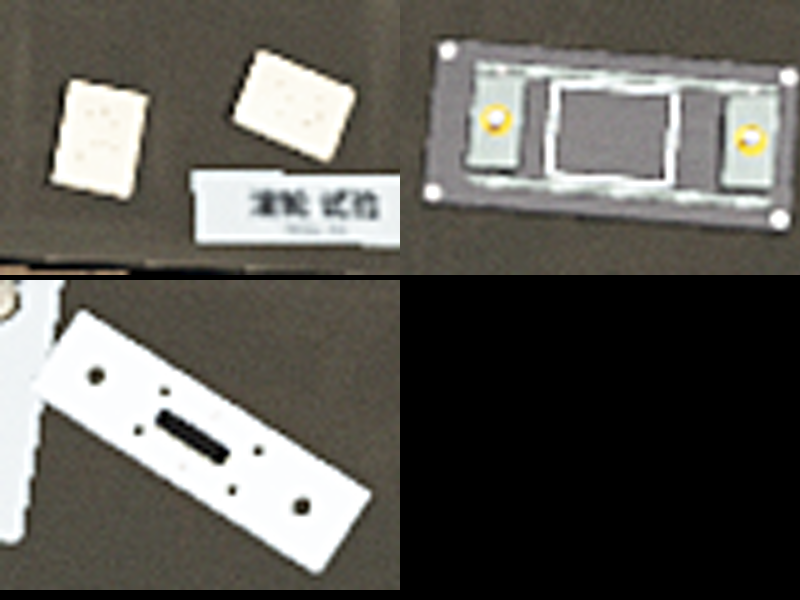

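The crop shows two identical blocks: target at (433,261), decoy at (396,268). The fixture has its pins at about (294,229) and (350,233), and the template's end holes are clear. The sizes match the description. The farther block is at (0.449,-0.303), and s ≈ -7 mm.

```bash
cat >> h.py <<'E'
def wrap(a,m=360): return (a+m/2)%m-m/2
def pose():
    o=manip.get_obs(); r=R.from_quat(o["ee_rot"]).as_matrix(); return np.array(o["position"]),r,np.degrees(np.arctan2(r[1,1],r[0,1]))
def plan(wps,step=.040,g=-1,any180=True):
    "wps: (x,y,z,jaw yaw deg or None); prints rows (mm-rounded) from measured pose"
    x,r,yaw=pose(); x=x.copy()
    for w in wps:
        t=np.array(w[:3]); dy=0 if w[3] is None else wrap(w[3]-yaw,180 if any180 else 360)
        n=max(int(np.ceil(np.linalg.norm(t-x)/step)),int(np.ceil(abs(dy)/7)),1)
        for k in range(n):
            s=(t-x)/(n-k); a=np.radians(yaw); ty=np.array([np.cos(a),np.sin(a),0]); tx=np.array([-ty[1],ty[0],0])  # y x z
            tx=np.cross(ty,[0,0,-1])
            print([round(float(v),4) for v in (s@tx,s@ty,-s[2])]+[round(-dy/n,2),g])
            x=x+s; yaw+=dy/n
        print("--")
E
python3 - <<'E'
from h import *
x,r,y=pose();print(r.round(3),y)
plan([(.43,.3,.24,45),(.48,0,.24,10),(.45,-.30,.2,-20.2)])
E
```

```text
[[-0.917  0.398 -0.   ]
 [ 0.398  0.917 -0.   ]
 [ 0.    -0.    -1.   ]] 66.52084139448664
[-0.0305, -0.0198, -0.001, np.float64(2.39), -1]
[-0.0313, -0.0185, -0.001, np.float64(2.39), -1]
[-0.0321, -0.0172, -0.001, np.float64(2.39), -1]
[-0.0328, -0.0159, -0.001, np.float64(2.39), -1]
[-0.0334, -0.0145, -0.001, np.float64(2.39), -1]
[-0.034, -0.0131, -0.001, np.float64(2.39), -1]
[-0.0345, -0.0116, -0.001, np.float64(2.39), -1]
[-0.035, -0.0102, -0.001, np.float64(2.39), -1]
[-0.0354, -0.0087, -0.001, np.float64(2.39), -1]
--
[-0.0309, -0.0221, -0.0, np.float64(4.37), -1]
[-0.0325, -0.0197, -0.0, np.float64(4.37), -1]
[-0.0339, -0.0171, -0.0, np.float64(4.37), -1]
[-0.0351, -0.0145, -0.0, np.float64(4.37), -1]
[-0.0361, -0.0118, -0.0, np.float64(4.37), -1]
[-0.0369, -0.009, -0.0, np.float64(4.37), -1]
[-0.0375, -0.0061, -0.0, np.float64(4.37), -1]
[-0.0379, -0.0033, -0.0, np.float64(4.37), -1]
--
[-0.0363, -0.0102, 0.005, np.float64(3.77), -1]
[-0.0369, -0.0078, 0.005, np.float64(3.77), -1]
[-0.0373, -0.0053, 0.005, np.float64(3.77), -1]
[-0.0376, -0.0029, 0.005, np.float64(3.77), -1]
[-0.0377, -0.0004, 0.005, np.float64(3.77), -1]
[-0.0376, 0.0021, 0.005, np.float64(3.77), -1]
[-0.0374, 0.0046, 0.005, np.float64(3.77), -1]
[-0.037, 0.007, 0.005, np.float64(3.77), -1]
--
```

Request:
apply_moves --pt "-0.031 -0.02 -0.001 2.4 -1" --pt "-0.031 -0.0185 -0.001 2.4 -1" --pt "-0.032 -0.017 -0.001 2.4 -1" --pt "-0.033 -0.016 -0.001 2.4 -1" --pt "-0.0335 -0.0145 -0.001 2.4 -1"

```text
clock: 0.72
position: [0.3452, 0.4226, 0.2336]
ee_rot: [0.301, 0.954, -0.0, -0.003]
ft_force: [0.6, 1.3, 0.5]
grip_width: 0.998
```

Request:
apply_moves --pt "-0.034 -0.013 -0.001 2.4 -1" --pt "-0.0345 -0.0115 -0.001 2.4 -1" --pt "-0.035 -0.01 -0.001 2.4 -1" --pt "-0.0355 -0.009 -0.001 2.4 -1" --pt "-0.031 -0.022 0 4.4 -1"

```text
clock: 1.13
position: [0.4372, 0.2561, 0.2378]
ee_rot: [0.419, 0.908, 0.0, -0.002]
ft_force: [-0.0, 0.0, 0.3]
grip_width: 0.995
```

Request:
apply_moves --pt "-0.0325 -0.02 0 4.4 -1" --pt "-0.034 -0.017 0 4.4 -1" --pt "-0.035 -0.0145 0 4.4 -1" --pt "-0.036 -0.012 0 4.4 -1" --pt "-0.037 -0.009 0 4.4 -1"

```text
clock: 1.55
position: [0.4662, 0.0585, 0.2376]
ee_rot: [0.593, 0.805, 0.001, -0.002]
ft_force: [1.9, 0.4, 0.2]
grip_width: 1.002
```

Request:
apply_moves --pt "-0.0375 -0.006 0 4.4 -1" --pt "-0.038 -0.0035 0 4.4 -1" --pt "-0.036 -0.01 0.005 3.8 -1" --pt "-0.037 -0.008 0.005 3.8 -1" --pt "-0.037 -0.005 0.005 3.8 -1"

```text
clock: 1.97
position: [0.4612, -0.1383, 0.2233]
ee_rot: [0.732, 0.682, 0.003, -0.001]
ft_force: [1.1, 0.1, -0.8]
grip_width: 0.996
```

Request:
apply_moves --pt "-0.0375 -0.003 0.005 3.8 -1" --pt "-0.0375 0 0.005 3.8 -1" --pt "-0.0375 0.002 0.005 3.8 -1" --pt "-0.0375 0.0045 0.005 3.8 -1" --pt "-0.037 0.007 0.005 3.8 -1"

```text
clock: 2.38
position: [0.4297, -0.3331, 0.1977]
ee_rot: [0.838, 0.545, 0.006, 0.0]
ft_force: [0.8, 0.4, 0.0]
grip_width: 1.001
```

```bash
cat >> h.py <<'E'
def rects(m,P,n,minlen=30):
    cs,_=cv2.findContours(m.astype(np.uint8),cv2.RETR_EXTERNAL,cv2.CHAIN_APPROX_NONE)
    for c in cs:
        if len(c)<minlen: continue
        q=P[c[:,0,1],c[:,0,0],:2].astype(np.float32); q=q[~np.isnan(q).any(1)]
        if len(q)<10: continue
        r=cv2.minAreaRect(q)
        print(n,np.round(r[0],4),np.round(r[1],4),round(r[2],1),"px",c[:,0].mean(0).round())
E
python3 - <<'E'
from h import *
x,r,y=pose();print(x.round(4),y.round(2),manip.get_obs()["clock"])
p,d,K,T=cam("wrist");save("w1.png",p);P=cloud(d,K,T)
Z=P[...,2]; print(np.nanmedian(Z)); rects((Z>.008)&(Z<.03),P,"w")
plan([(.4494,-.3027,.06,-20.2)])
E
```

```text
[ 0.4297 -0.3331  0.1977] -23.94 2.3833
-0.00015275446367229994
w [ 0.4442 -0.5592] [0.0452 0.003 ] 1.7 px [408. 356.]
w [ 0.642  -0.5598] [0.1389 0.0044] 0.1 px [580. 295.]
w [ 0.599  -0.3994] [0.0172 0.1331] 22.4 px [496. 174.]
w [ 0.4475 -0.3043] [0.0599 0.0451] 69.0 px [322. 149.]
w [ 0.6133 -0.2727] [0.0382 0.0375] 77.4 px [475.  42.]
w [ 0.4229 -0.1908] [0.0456 0.06  ] 81.0 px [247.  44.]
w [ 0.6567 -0.3381] [0.0029 0.1618] 0.4 px [549.  86.]
[0.011, 0.0014, 0.0342, np.float64(-1.11), -1]
[0.0109, 0.0016, 0.0342, np.float64(-1.11), -1]
[0.0109, 0.0018, 0.0342, np.float64(-1.11), -1]
[0.0109, 0.002, 0.0342, np.float64(-1.11), -1]
--
```

View pics/w1.png

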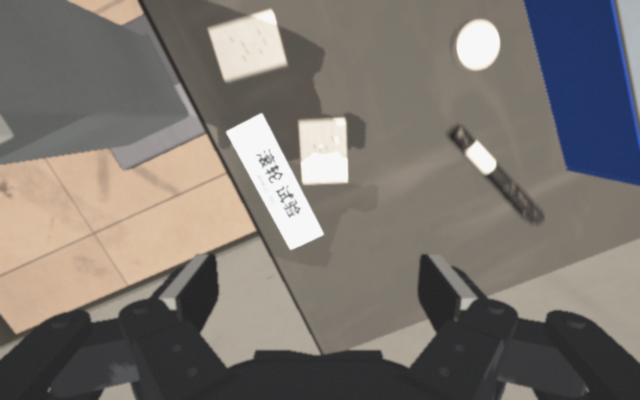

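The wrist view shows the target block at (323,150) and the decoy at (247,45). They agree within 2 mm with the top view. I'm descending.

Request:
apply_moves --pt "0.0105 0.001 0.034 -1 -1" --pt "0.0105 0.001 0.034 -1 -1" --pt "0.0105 0.001 0.034 -1 -1" --pt "0 0 0.008 0 -1" --pt "0 0 0 0 -1" --squeeze 60

```text
clock: 2.85
position: [0.4407, -0.32, 0.0849]
ee_rot: [0.831, 0.557, 0.003, 0.004]
ft_force: [-0.6, -0.6, 0.4]
grip_width: 1.003
```

```bash
python3 - <<'E'
from h import *
x,r,y=pose();print(x.round(4),y.round(2),manip.get_obs()["clock"])
plan([(.448,-.304,.03,-20.8),(.448,-.304,.005,-20.8)],step=.025)
E
```

```text
[ 0.4407 -0.32    0.0849] -22.31 2.85
[0.0059, 0.0002, 0.0183, np.float64(-0.5), -1]
[0.0059, 0.0003, 0.0183, np.float64(-0.5), -1]
[0.0059, 0.0003, 0.0183, np.float64(-0.5), -1]
--
[0.0, 0.0, 0.025, np.float64(-0.0), -1]
--
```

Request:
apply_moves --pt "0.006 0 0.018 -0.5 -1" --pt "0.006 0 0.018 -0.5 -1" --pt "0.006 0 0.015 -0.5 -1" --pt "0 0 0 0 -1" --pt "0 0 0 0 -1"

```text
clock: 3.27
position: [0.4509, -0.3069, 0.0403]
ee_rot: [0.824, 0.567, 0.005, 0.007]
ft_force: [-0.9, 0.9, 0.6]
grip_width: 0.995
```

```bash
python3 - <<'E'
from h import *
x,r,y=pose();print(x.round(4),y.round(2),manip.get_obs()["clock"])
plan([(.448,-.304,.005,-20.8)],step=.015)
E
```

```text
[ 0.4509 -0.3069  0.0403] -20.9 3.2667
[0.0006, -0.0013, 0.0118, np.float64(-0.03), -1]
[0.0006, -0.0013, 0.0118, np.float64(-0.03), -1]
[0.0006, -0.0013, 0.0118, np.float64(-0.03), -1]
--
```

Request:
apply_moves --pt "0 -0.0013 0.012 0 -1" --pt "0 -0.0013 0.012 0 -1" --pt "0.001 -0.001 0.012 0 -1" --pt "0 0 0 0 -1" --pt "0 0 0 0 -1"

```text
clock: 3.68
position: [0.4504, -0.3078, 0.0058]
ee_rot: [0.824, 0.566, 0.007, 0.01]
ft_force: [-0.1, 0.5, -0.1]
grip_width: 0.997
```

```bash
python3 - <<'E'
from h import *
x,r,y=pose();print(x.round(4),y.round(2),r[:,2].round(4))
E
```

```text
[ 0.4504 -0.3078  0.0058] -21.04 [ 0.0225 -0.0096 -0.9997]
```

Request:
apply_moves --pt "0 0 0 0 1" --pt "0 0 0 0 1" --pt "0 0 0 0 1" --pt "0 0 0 0 1" --pt "0 0 0 0 1" --squeeze 60

```text
clock: 4.1
position: [0.4502, -0.3084, 0.0067]
ee_rot: [0.824, 0.566, 0.007, 0.01]
ft_force: [0.5, -0.1, -3.1]
grip_width: 0.503
```

Request:
apply_moves --pt "0 0 -0.01 0 1" --pt "0 0 -0.02 0 1" --pt "0 0 -0.03 0 1" --pt "0 0 -0.03 0 1" --pt "0 0 -0.01 0 1"

```text
clock: 4.52
position: [0.4446, -0.3062, 0.1089]
ee_rot: [0.825, 0.565, 0.004, 0.007]
ft_force: [0.5, -0.6, -3.6]
grip_width: 0.502
```

```bash
python3 - <<'E'
from h import *
x,r,y=pose();print(x.round(4),y.round(2),r[:,2].round(4))
p,d,K,T=cam("wrist");save("w2.png",p)
a=np.radians(-1.9)
print("fix");plan([(.50,-.12,.11,-10),(.5193,.043,.11,-1.9)],g=1)
E
```

```text
[ 0.4446 -0.3062  0.1089] -21.16 [ 0.0139 -0.0072 -0.9999]
fix
[0.0387, -0.0032, -0.0002, np.float64(-2.23), 1]
[0.0388, -0.0017, -0.0002, np.float64(-2.23), 1]
[0.0388, -0.0002, -0.0002, np.float64(-2.23), 1]
[0.0388, 0.0013, -0.0002, np.float64(-2.23), 1]
[0.0387, 0.0028, -0.0002, np.float64(-2.23), 1]
--
[0.0328, -0.0019, -0.0, np.float64(-1.62), 1]
[0.0328, -0.0009, -0.0, np.float64(-1.62), 1]
[0.0328, -0.0, -0.0, np.float64(-1.62), 1]
[0.0328, 0.0009, -0.0, np.float64(-1.62), 1]
[0.0328, 0.0019, -0.0, np.float64(-1.62), 1]
--
```

View pics/w2.png

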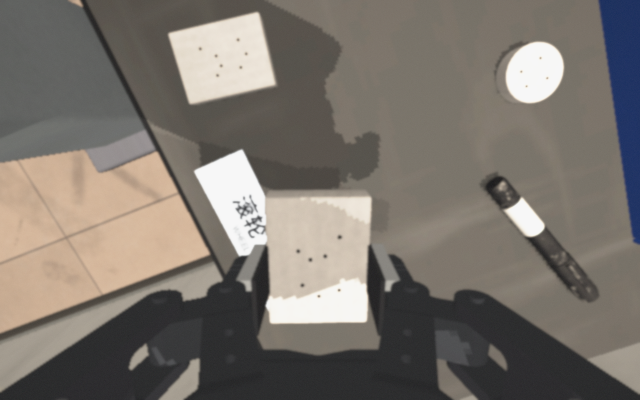

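Block is held square between the pads (318,260). I'm moving toward the fixture.

Request:
apply_moves --pt "0.0385 -0.003 0 -2.2 1" --pt "0.0385 -0.0015 0 -2.2 1" --pt "0.0385 0 0 -2.2 1" --pt "0.036 0.001 0 -2.2 1" --pt "0.01 0 0 -2.2 1"

```text
clock: 4.98
position: [0.4897, -0.1494, 0.1068]
ee_rot: [0.768, 0.641, 0.003, 0.009]
ft_force: [0.5, 1.2, -4.5]
grip_width: 0.501
```

Request:
apply_moves --pt "0 0 -0.02 -2 1" --pt "0 0 -0.02 -2 1" --pt "0 0 -0.005 -1 1" --pt "0 0 0 0 1" --pt "0 0 0 0 1"

```text
clock: 5.4
position: [0.4873, -0.1418, 0.147]
ee_rot: [0.733, 0.68, 0.001, 0.006]
ft_force: [-0.7, -0.3, -2.7]
grip_width: 0.504
```

```bash
cat > fx.py <<'E'
from h import *
x,r,y=pose();print(x.round(4),y.round(2),r[:,2].round(4),manip.get_obs()["clock"])
p,d,K,T=cam("wrist");save("w3.png",p);P=cloud(d,K,T);Z=P[...,2]
print("fix");rects((Z>.0075)&(Z<.05),P,"fix",80);rects((Z>.026)&(Z<.04),P,"pb",40)
D=(P-x)@r
m=(np.abs(D[...,2])<.03)&(np.abs(D[...,1])<.03)&(np.abs(D[...,0])<.05)
b=D[m]; print("held block in tool",np.nanpercentile(b,[2,50,98],axis=0).round(4))
E
python3 fx.py
```

```text
[ 0.4873 -0.1418  0.147 ] -4.32 [ 0.0091 -0.0067 -0.9999] 5.4
fix
fix [ 0.4152 -0.1892] [0.0457 0.0434] 81.1 px [236. 244.]
fix [ 0.6566 -0.1415] [0.2438 0.0043] 89.3 px [538. 156.]
fix [ 0.5156 -0.0322] [0.0728 0.1001] 88.0 px [342.  49.]
pb [ 0.5177 -0.0405] [0.0302 0.0607] 88.2 px [348.  58.]
pb [ 0.6562 -0.1407] [0.2422 0.0054] 89.2 px [535. 158.]
held block in tool [[-0.0249 -0.0241 -0.0268]
 [ 0.0079 -0.0012 -0.0082]
 [ 0.0329  0.023  -0.0002]]
```

View pics/w3.png

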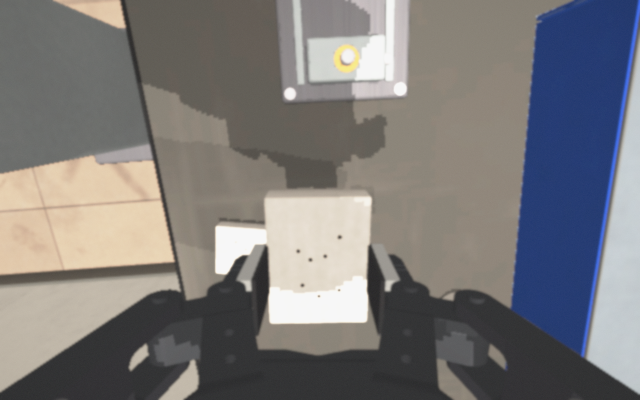

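Held block's centre is about 3 mm ahead of the TCP along tool x. The right pin block, at (347,57), agrees with the top view within 2 mm. I'll move closer to see the nest.

Request:
apply_moves --pt "0.025 0.007 0 -0.8 1" --pt "0.03 0.007 0 -0.8 1" --pt "0.02 0.005 0 -0.6 1" --pt "0 0 0 0 1" --pt "0 0 0 0 1"

```text
clock: 5.87
position: [0.5086, -0.0692, 0.1405]
ee_rot: [0.724, 0.69, -0.002, 0.004]
ft_force: [0.2, -1.0, -2.5]
grip_width: 0.501
```

```bash
sed -i 's/w3.png/w4.png/' fx.py; cat >> fx.py <<'E'
B=Z-.014; m=(Z>.0158)&(Z<.024); rects(m,P,"fence/bars",60)
rects((Z>.012)&(Z<.0158),P,"floor",60)
rects((Z>.037)&(Z<.05),P,"pin",5)
plan([(.5186-.0033*.035,.0418-.0033,.12,-2)],g=1,step=.03)
E
python3 fx.py
```

```text
[ 0.5086 -0.0692  0.1405] -2.72 [ 0.0018 -0.0083 -1.    ] 5.8667
fix
fix [ 0.4489 -0.1948] [0.0447 0.0076] 80.9 px [263. 328.]
fix [ 0.6716 -0.0715] [0.1767 0.0812] 56.8 px [536. 180.]
fix [0.667  0.0341] [0.0649 0.0679] 81.3 px [532.  44.]
fix [0.5167 0.003 ] [0.1435 0.1004] 88.2 px [324.  92.]
pb [ 0.5178 -0.0404] [0.0301 0.0607] 88.2 px [328. 162.]
pb [ 0.6688 -0.0733] [0.1701 0.0754] 59.1 px [536. 177.]
pb [0.6674 0.0338] [0.0636 0.0677] 82.8 px [535.  46.]
held block in tool [[-0.0248 -0.0241 -0.0268]
 [ 0.0079 -0.0012 -0.0082]
 [ 0.033   0.023  -0.0003]]
fence/bars [ 0.506  -0.0251] [0.0002 0.0317] 88.2 px [312. 142.]
fence/bars [ 0.6568 -0.0962] [0.1429 0.0022] 89.7 px [500. 214.]
fence/bars [0.6462 0.0231] [0.0364 0.0823] 33.6 px [499.  65.]
fence/bars [0.5168 0.0092] [0.1289 0.0744] 88.1 px [327.  88.]
floor [ 0.4488 -0.1951] [0.0442 0.0075] 80.4 px [262. 329.]
floor [0.6347 0.0373] [0.0617 0.0079] 89.0 px [482.  46.]
floor [0.5179 0.0409] [0.0671 0.0539] 88.2 px [324.  48.]
floor [0.5168 0.0037] [0.142  0.0994] 88.1 px [324. 114.]
pin [ 0.6563 -0.2132] [0.0012 0.0135] 0.2 px [499. 359.]
pin [ 0.5153 -0.0403] [0.0097 0.0087] 87.9 px [326. 165.]
pin [ 0.6662 -0.0746] [0.1639 0.0695] 61.0 px [540. 182.]
[0.0269, 0.0012, 0.0051, np.float64(-0.18), 1]
[0.0269, 0.0013, 0.0051, np.float64(-0.18), 1]
[0.0269, 0.0014, 0.0051, np.float64(-0.18), 1]
[0.0269, 0.0015, 0.0051, np.float64(-0.18), 1]
--
```

View pics/w4.png

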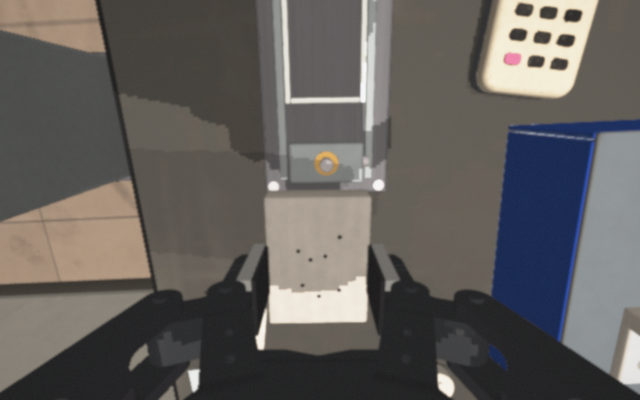

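Nest floor (324,48) measures 67×54 mm at (0.5179,0.0409), yaw -1.85°, which matches the given size. The right pin is at (0.5155,-0.0403), so s ≈ -6.3 mm.

Request:
apply_moves --pt "0.027 0.0015 0.008 -0.2 1" --pt "0.03 0.0015 0.008 -0.2 1" --pt "0.03 0.0015 0.008 -0.2 1" --pt "0.01 0.001 0.008 -0.2 1" --pt "0 0 0.005 0 1"

```text
clock: 6.33
position: [0.5183, 0.0232, 0.0998]
ee_rot: [0.724, 0.69, -0.003, 0.004]
ft_force: [-0.7, -0.1, -3.6]
grip_width: 0.499
```

Request:
apply_moves --pt "0 0 0 0 1" --pt "0 0 0 0 1"

```text
clock: 6.5
position: [0.5171, 0.0207, 0.0981]
ee_rot: [0.724, 0.69, -0.004, 0.004]
ft_force: [0.8, 0.9, -2.7]
grip_width: 0.504
```

```bash
python3 - <<'E'
from h import *
x,r,y=pose();print(x.round(4),y.round(2),r[:,2].round(4),manip.get_obs()["clock"])
plan([(.5178,.0376,.05,-1.85),(.5178,.0376,.026,-1.85)],g=1,step=.015)
E
```

```text
[0.5171 0.0207 0.0981] -2.81 [-0.0012 -0.0116 -0.9999] 6.5
[0.0042, -0.0, 0.012, np.float64(-0.24), 1]
[0.0042, -0.0, 0.012, np.float64(-0.24), 1]
[0.0042, -0.0, 0.012, np.float64(-0.24), 1]
[0.0042, 0.0, 0.012, np.float64(-0.24), 1]
--
[0.0, 0.0, 0.012, np.float64(-0.0), 1]
[0.0, 0.0, 0.012, np.float64(-0.0), 1]
--
```

Request:
apply_moves --pt "0.007 0 0.01 -0.3 1" --pt "0.008 0 0.01 -0.3 1" --pt "0.004 0 0.01 -0.3 1" --pt "0 0 0.008 0 1" --pt "0 0 0 0 1"

```text
clock: 6.92
position: [0.5184, 0.0363, 0.0569]
ee_rot: [0.721, 0.693, -0.004, 0.004]
ft_force: [-1.1, 0.1, -3.0]
grip_width: 0.504
```

```bash
python3 - <<'E'
from h import *
x,r,y=pose();print(x.round(4),y.round(2),r[:,2].round(4),manip.get_obs()["clock"])
plan([(.5178,.0376,.05,-1.85),(.5178,.0376,.026,-1.85)],g=1,step=.015)
E
```

```text
[0.5184 0.0363 0.0569] -2.22 [ 3.000e-04 -1.200e-02 -9.999e-01] 6.9167
[0.0013, -0.0007, 0.0069, np.float64(-0.37), 1]
--
[0.0, 0.0, 0.012, np.float64(-0.0), 1]
[0.0, 0.0, 0.012, np.float64(-0.0), 1]
--
```

Request:
apply_moves --pt "0.0015 -0.0005 0.01 -0.4 1" --pt "0.0005 0 0.01 0 1" --pt "0.0005 0 0.007 0 1" --pt "0 0 0 0 1" --pt "0 0 0 0 1"

```text
clock: 7.33
position: [0.5175, 0.0379, 0.026]
ee_rot: [0.718, 0.696, -0.005, 0.004]
ft_force: [0.1, 0.5, -3.6]
grip_width: 0.504
```

```bash
python3 - <<'E'
from h import *
x,r,y=pose();print(x.round(4),y.round(2),r[:,2].round(4),manip.get_obs()["clock"])
plan([(.5178,.0376,.0215,-1.85)],g=1,step=.015)
E
```

```text
[0.5175 0.0379 0.026 ] -1.81 [-0.0011 -0.0131 -0.9999] 7.3333
[-0.0003, 0.0003, 0.0045, np.float64(0.04), 1]
--
```

Request:
apply_moves --pt "0 0 0.003 0 1" --pt "0 0 0.001 0 1" --pt "0 0 0.001 0 1" --pt "0 0 0 0 1"

```text
clock: 7.67
position: [0.5182, 0.0376, 0.0213]
ee_rot: [0.718, 0.696, -0.004, 0.005]
ft_force: [-0.6, 0.7, -2.6]
grip_width: 0.495
```

Request:
apply_moves --pt "0 0 0.0008 0 1" --pt "0 0 0.0005 0 1" --pt "0 0 0 0 0.4" --pt "0 0 0 0 -0.4" --pt "0 0 0 0 -1"

```text
clock: 8.08
position: [0.5193, 0.0378, 0.0218]
ee_rot: [0.718, 0.696, -0.003, 0.005]
ft_force: [0.3, 0.2, -0.1]
grip_width: 0.77
```

Request:
apply_moves --pt "0 0 0 0 -1" --pt "0 0 -0.015 0 -1" --pt "0 0 -0.03 0 -1" --pt "0 0 -0.04 0 -1" --pt "-0.02 0 -0.03 0 -1"

```text
clock: 8.5
position: [0.5152, 0.0218, 0.1352]
ee_rot: [0.717, 0.697, -0.008, 0.003]
ft_force: [1.4, 1.3, 0.3]
grip_width: 0.998
```

Request:
apply_moves --pt "-0.03 0 0 0 -1" --pt "-0.01 0 0 0 -1" --pt "0 0 0 0 -1"

```text
clock: 8.75
position: [0.5183, -0.0218, 0.144]
ee_rot: [0.717, 0.697, -0.002, 0.006]
ft_force: [0.1, 0.2, -0.6]
grip_width: 1.001
```

```bash
cat > n.py <<'E'
from h import *
x,r,y=pose();print(x.round(4),y.round(2),r[:,2].round(4),manip.get_obs()["clock"])
p,d,K,T=cam("wrist");save("w5.png",p);P=cloud(d,K,T);Z=P[...,2]
box=(abs(P[...,0]-.518)<.06)&(abs(P[...,1]-.041)<.13)
rects(box&(Z>.0235)&(Z<.0305)&(abs(P[...,1]-.041)<.045),P,"block",40); print("ztop",np.nanmedian(Z[box&(Z>.0235)&(Z<.0305)&(abs(P[...,1]-.041)<.03)]))
rects(box&(Z>.0308)&(Z<.0365),P,"pb",40);rects(box&(Z>.0375)&(Z<.05),P,"pin",5)
rects(box&(Z>.012)&(Z<.0158),P,"bed",60)
E
python3 n.py
```

```text
[ 0.5183 -0.0218  0.144 ] -1.67 [ 0.0061 -0.0121 -0.9999] 8.75
block [0.5175 0.041 ] [0.0595 0.0451] 88.5 px [314. 115.]
ztop 0.02872609859001707
pb [ 0.5154 -0.0397] [0.029  0.0552] 88.3 px [316. 219.]
pb [0.5202 0.1056] [0.0228 0.0554] 88.4 px [316.  18.]
pin [ 0.5155 -0.04  ] [0.0091 0.0093] 88.3 px [315. 225.]
pin [0.5203 0.1091] [0.0096 0.0093] 87.7 px [315.   8.]
bed [0.5179 0.0416] [0.0689 0.0538] 88.1 px [315. 113.]
bed [0.5201 0.0965] [0.0501 0.0652] 87.9 px [308.  43.]
bed [0.5176 0.0274] [0.1896 0.0993] 88.1 px [314. 147.]
```

View pics/w5.png

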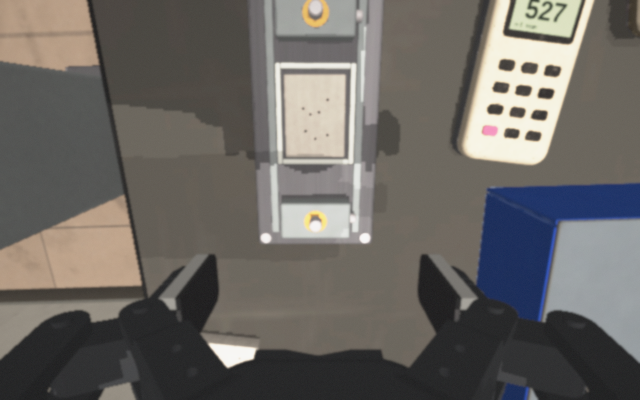

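The block lies in the nest: centre (0.5175,0.041), top z 28.7 mm, inside the fence. The pins at (315,8) and (315,223) put the carriage centre at (0.5179,0.0346), yaw -1.84°. Next is the template.

```bash
python3 - <<'E'
from h import *
plan([(.48,.23,.17,-29)])
E
```

```text
[0.0357, -0.0065, -0.0038, np.float64(3.91), -1]
[0.0352, -0.0089, -0.0038, np.float64(3.91), -1]
[0.0345, -0.0113, -0.0038, np.float64(3.91), -1]
[0.0336, -0.0136, -0.0038, np.float64(3.91), -1]
[0.0326, -0.0159, -0.0038, np.float64(3.91), -1]
[0.0315, -0.018, -0.0038, np.float64(3.91), -1]
[0.0302, -0.0201, -0.0038, np.float64(3.91), -1]
--
```

Request:
apply_moves --pt "0.0355 -0.0065 -0.004 4 -1" --pt "0.035 -0.009 -0.004 4 -1" --pt "0.0345 -0.0115 -0.004 4 -1" --pt "0.0335 -0.0135 -0.004 4 -1" --pt "0.0325 -0.016 -0.004 4 -1"

```text
clock: 9.22
position: [0.4896, 0.1594, 0.158]
ee_rot: [0.834, 0.551, -0.004, 0.007]
ft_force: [0.6, -0.7, 0.5]
grip_width: 0.999
```

Request:
apply_moves --pt "0.028 -0.016 -0.004 4 -1" --pt "0.012 -0.01 -0.002 3 -1" --pt "0 0 0 1 -1" --pt "0 0 0 0 -1"

```text
clock: 9.55
position: [0.4751, 0.2246, 0.1601]
ee_rot: [0.869, 0.495, -0.005, 0.006]
ft_force: [-0.5, -0.9, 0.4]
grip_width: 1.001
```

```bash
python3 - <<'E'
from h import *
x,r,y=pose();print(x.round(4),y.round(2),r[:,2].round(4),manip.get_obs()["clock"])
p,d,K,T=cam("wrist");P=cloud(d,K,T);Z=P[...,2];save("w6.png",p)
box=(abs(P[...,0]-.508)<.12)&(abs(P[...,1]-.29)<.12)
rects(box&(Z>.003)&(Z<.045),P,"tmpl",60);rects(box&(Z>.03)&(Z<.045),P,"bar",20)
# holes: table-level pixels within plate
m=box&(Z>.003)&(Z<.012);c=max(cv2.findContours((box&(Z>.003)).astype(np.uint8),0,1)[0],key=cv2.contourArea)
f=np.zeros(Z.shape,np.uint8);cv2.drawContours(f,[c],-1,1,-1)
h=((f>0)&(p.max(2)<110)&(Z<.008)).astype(np.uint8)
n,l,s,cc=cv2.connectedComponentsWithStats(h)
for i in range(1,n):
    if s[i,4]>25: print("hole",s[i,4],cc[i].round(1),onplane(cc[i],.006,K,T).round(4))
E
```

```text
[0.4751 0.2246 0.1601] -30.67 [-0.0037 -0.0157 -0.9999] 9.55
tmpl [0.4995 0.2782] [0.1827 0.0562] 60.6 px [310. 105.]
bar [0.5064 0.2903] [0.0458 0.012 ] 60.8 px [310. 101.]
```

View pics/w6.png

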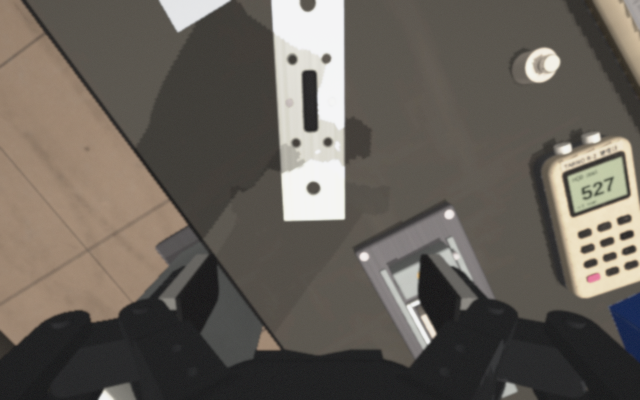

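Wrist view: black bar at (310,101), end holes at (308,3) and (313,187). Bar at (0.5064,0.2903), jaw yaw -29.3°. I'm approaching.

```bash
python3 - <<'E'
from h import *
plan([(.5064,.2903,.075,-29.3)],step=.03)
E
```

```text
[0.0181, -0.0016, 0.0212, np.float64(-0.32), -1]
[0.0181, -0.0015, 0.0212, np.float64(-0.32), -1]
[0.0182, -0.0014, 0.0212, np.float64(-0.32), -1]
[0.0182, -0.0013, 0.0212, np.float64(-0.32), -1]
--
```

Request:
apply_moves --pt "0.018 -0.0015 0.021 -0.3 -1" --pt "0.02 -0.0015 0.021 -0.3 -1" --pt "0.02 -0.0015 0.021 -0.3 -1" --pt "0.014 -0.001 0.015 -0.3 -1" --pt "0 0 0 0 -1"

```text
clock: 10.02
position: [0.5068, 0.2899, 0.0765]
ee_rot: [0.863, 0.506, -0.006, 0.005]
ft_force: [-1.9, 1.3, -0.1]
grip_width: 0.998
```

```bash
cat > s.py <<'E'
from h import *
import sys
x,r,y=pose();print(x.round(4),y.round(2),r[:,2].round(4),manip.get_obs()["clock"])
a=[float(v) for v in sys.argv[1:]]
if a: plan([a[:4]],step=a[4],g=a[5])
E
python3 s.py .5064 .2903 .04 -29.3 .015 -1
```

```text
[0.5068 0.2899 0.0765] -29.23 [-0.0046 -0.0147 -0.9999] 10.0167
[0.0, -0.0002, 0.0122, np.float64(0.02), -1.0]
[0.0, -0.0002, 0.0122, np.float64(0.02), -1.0]
[0.0, -0.0002, 0.0122, np.float64(0.02), -1.0]
--
```

Request:
apply_moves --pt "0.0003 0 0.014 0 -1" --pt "0.0003 0 0.014 0 -1" --pt "0.0003 0 0.014 0 -1" --pt "0 0 0.008 0 -1" --pt "0 0 0 0 -1"

```text
clock: 10.43
position: [0.5069, 0.2858, 0.0242]
ee_rot: [0.863, 0.505, -0.008, 0.006]
ft_force: [-0.2, -0.6, -0.7]
grip_width: 1.0
```

```bash
python3 s.py .5064 .2903 .011 -29.3 .015 -1
```

```text
[0.5069 0.2858 0.0242] -29.28 [-0.0068 -0.0182 -0.9998] 10.4333
[0.0037, -0.0026, 0.0132, np.float64(0.02), -1.0]
--
```

Request:
apply_moves --pt "0.0025 -0.0015 0.005 0 -1" --pt "0.002 -0.001 0.005 0 -1" --pt "0.001 0 0.003 0 -1" --pt "0 0 0 0 -1"

```text
clock: 10.77
position: [0.5084, 0.2914, 0.0124]
ee_rot: [0.863, 0.505, -0.006, 0.006]
ft_force: [0.2, 0.8, -0.0]
grip_width: 1.0
```

```bash
python3 s.py .5064 .2903 .011 -29.3 .015 -1
```

```text
[0.5084 0.2914 0.0124] -29.36 [-0.005  -0.0169 -0.9998] 10.7667
[-0.0019, -0.0012, 0.0014, np.float64(-0.06), -1.0]
--
```

Request:
apply_moves --pt "-0.0015 -0.0012 0.001 0 0" --pt "0 0 0 0 1" --pt "0 0 0 0 1" --pt "0 0 0 0 1" --pt "0 0 0 0 1" --squeeze 50

```text
clock: 11.18
position: [0.5071, 0.2912, 0.0127]
ee_rot: [0.863, 0.505, -0.005, 0.006]
ft_force: [0.1, 0.8, 0.0]
grip_width: 0.298
```

Request:
apply_moves --pt "0 0 0 0 1" --pt "0 0 0 0 1" --pt "0 0 0 0 1"

```text
clock: 11.43
position: [0.5074, 0.2913, 0.0131]
ee_rot: [0.863, 0.505, -0.005, 0.006]
ft_force: [0.4, -0.7, -1.6]
grip_width: 0.132
```

```bash
python3 s.py
```

```text
[0.5074 0.2913 0.0131] -29.34 [-0.0029 -0.0152 -0.9999] 11.4333
```

Request:
apply_moves --pt "0 0 -0.008 0 1" --pt "0 0 -0.02 0 1" --pt "0 0 -0.03 0 1" --pt "0 0 -0.03 0 1" --pt "0 0 -0.02 0 1"

```text
clock: 11.85
position: [0.5038, 0.29, 0.1202]
ee_rot: [0.863, 0.505, -0.012, 0.007]
ft_force: [1.8, 0.4, -2.2]
grip_width: 0.129
```

Request:
apply_moves --pt "0 0 0 0 1" --pt "0 0 0 0 1"

```text
clock: 12.02
position: [0.5057, 0.2911, 0.1255]
ee_rot: [0.863, 0.505, -0.008, 0.007]
ft_force: [-0.2, -0.5, -2.4]
grip_width: 0.129
```

```bash
cat > g.py <<'E'
from h import *
x,r,y=pose();print(x.round(4),y.round(2),r[:,2].round(4),manip.get_obs()["clock"],manip.get_obs()["ft_force"].round(1))
p,d,K,T=cam("wrist");P=cloud(d,K,T);save("w7.png",p)
D=(P-x)@r
# plate top: fit plane in tool coords
m=(abs(D[...,1])<.04)&(D[...,0]>-.02)&(D[...,0]<.13)&(D[...,2]>-.012)&(D[...,2]<.02)
q=D[m];A=np.c_[q[:,0],q[:,1],np.ones(len(q))];c,*_=np.linalg.lstsq(A,q[:,2],rcond=None);print("plane z=ax+by+c",c.round(4),len(q),"res",np.std(A@c-q[:,2]).round(4))
mm=m&(abs(D[...,2]-(D[...,0]*c[0]+D[...,1]*c[1]+c[2]))<.003)
rects(mm,D,"plate in tool",60)
cs,_=cv2.findContours(mm.astype(np.uint8),cv2.RETR_CCOMP,cv2.CHAIN_APPROX_NONE)
f=cv2.morphologyEx(mm.astype(np.uint8),cv2.MORPH_CLOSE,np.ones((35,35)))
n,l,s,cc=cv2.connectedComponentsWithStats(((f>0)&~mm).astype(np.uint8))
Ti=np.linalg.inv(np.block([[r,x[:,None]],[np.zeros((1,3)),1]]))@T
for i in range(1,n):
    if s[i,4]>40:
        h=onplane(cc[i],0,K,np.eye(4)) if 0 else None
        ray=Ti[:3,:3]@np.linalg.inv(K)@np.r_[cc[i],1];o=Ti[:3,3]
        t=(c[0]*o[0]+c[1]*o[1]+c[2]-o[2])/(ray[2]-c[0]*ray[0]-c[1]*ray[1]);print("hole px",s[i],cc[i].round(1),(o+t*ray).round(4))
E
python3 g.py
```

```text
[0.5057 0.2911 0.1255] -29.38 [-0.0076 -0.0195 -0.9998] 12.0167 [-0.2 -0.5 -2.4]
plane z=ax+by+c [-0.0012  0.0017  0.0062] 29103 res 0.0022
plate in tool [ 0.045  -0.0011] [0.0564 0.1187] 90.0 px [317. 149.]
hole px [ 247    0  141   15 2115] [317.   7.] [ 0.1067 -0.0012  0.0061]
hole px [302  78  31  32 744] [317.2  93.8] [ 0.0739 -0.0012  0.0061]
hole px [340 179  17  17 213] [347.6 187. ] [0.0336 0.0126 0.0062]
hole px [279 180  17  16 215] [287.  187.1] [ 0.0336 -0.015   0.0062]
hole px [302 214  31  28 762] [317.3 228.4] [ 0.0137 -0.0012  0.0062]
```

View pics/w7.png

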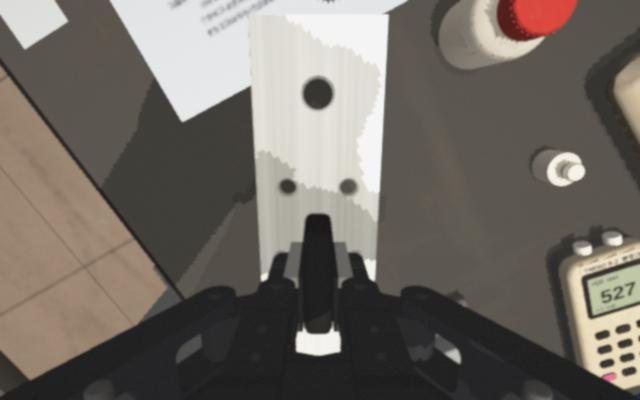

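Plate is held level in the jaws. The end hole (317,94) sits at tool (73.9,-1.2) mm, so the plate centre is at (-1.1,-1.2) mm. The lateral bias matches the one seen on the block, so it is a camera offset that cancels against the pin measurement. I'm heading to the fixture.

```bash
python3 s.py .5191 .0357 .115 -1.84 .03 1
```

```text
[0.5059 0.2912 0.1255] -29.39 [-0.0074 -0.0194 -0.9998] 12.0667
[-0.024, 0.0152, 0.0012, np.float64(-3.06), 1.0]
[-0.0248, 0.0139, 0.0012, np.float64(-3.06), 1.0]
[-0.0255, 0.0126, 0.0012, np.float64(-3.06), 1.0]
[-0.0261, 0.0112, 0.0012, np.float64(-3.06), 1.0]
[-0.0267, 0.0098, 0.0012, np.float64(-3.06), 1.0]
[-0.0272, 0.0083, 0.0012, np.float64(-3.06), 1.0]
[-0.0276, 0.0069, 0.0012, np.float64(-3.06), 1.0]
[-0.0279, 0.0054, 0.0012, np.float64(-3.06), 1.0]
[-0.0282, 0.0039, 0.0012, np.float64(-3.06), 1.0]
--
```

Request:
apply_moves --pt "-0.015 0.01 0 -2 1" --pt "-0.025 0.014 0 -3 1" --pt "-0.0255 0.0125 0 -3 1" --pt "-0.026 0.011 0 -3 1" --pt "-0.0265 0.01 0 -3 1"

```text
clock: 12.48
position: [0.5066, 0.1619, 0.1211]
ee_rot: [0.789, 0.614, -0.013, 0.004]
ft_force: [1.1, -0.0, -2.2]
grip_width: 0.13
```

Request:
apply_moves --pt "-0.027 0.0085 0 -3 1" --pt "-0.0275 0.007 0 -3 1" --pt "-0.02 0.004 0 -3 1" --pt "-0.008 0.001 0 -2 1" --pt "0 0 0 0 1"

```text
clock: 12.9
position: [0.5068, 0.0639, 0.1163]
ee_rot: [0.725, 0.689, -0.019, 0.001]
ft_force: [-0.1, 0.2, -2.0]
grip_width: 0.134
```

```bash
python3 s.py .5191 .0357 .100 -1.84 .015 1
```

```text
[0.5068 0.0639 0.1163] -2.95 [-0.0257 -0.0285 -0.9993] 12.9
[-0.0092, 0.0046, 0.0054, np.float64(-0.37), 1.0]
[-0.0092, 0.0045, 0.0054, np.float64(-0.37), 1.0]
[-0.0092, 0.0045, 0.0054, np.float64(-0.37), 1.0]
--
```

Request:
apply_moves --pt "-0.009 0.004 0.003 -0.4 1" --pt "-0.009 0.004 0.003 -0.4 1" --pt "-0.006 0.003 0.003 -0.4 1" --pt "0 0 0.002 0 1" --pt "0 0 0 0 1"

```text
clock: 13.32
position: [0.5139, 0.0402, 0.1008]
ee_rot: [0.719, 0.695, -0.022, -0.001]
ft_force: [-0.0, -0.2, -2.0]
grip_width: 0.127
```

```bash
python3 s.py .5191 .0357 .080 -1.84 .015 1
```

```text
[0.5139 0.0402 0.1008] -1.92 [-0.0327 -0.03   -0.999 ] 13.3167
[-0.0022, 0.0027, 0.0104, np.float64(-0.04), 1.0]
[-0.0022, 0.0027, 0.0104, np.float64(-0.04), 1.0]
--
```

Request:
apply_moves --pt "0 0 0 0 1" --pt "0 0 0 0 1" --pt "0 0 0 0 1" --pt "0 0 0 0 1" --pt "0 0 0 0 1"

```text
clock: 13.73
position: [0.5132, 0.0435, 0.1002]
ee_rot: [0.718, 0.696, -0.022, -0.001]
ft_force: [0.3, 0.4, -2.2]
grip_width: 0.127
```

```bash
python3 s.py .5191 .0357 .080 -1.84 .015 1
```

```text
[0.5132 0.0435 0.1002] -1.79 [-0.0338 -0.0297 -0.999 ] 13.7333
[-0.0038, 0.0031, 0.0101, np.float64(0.03), 1.0]
[-0.0038, 0.0031, 0.0101, np.float64(0.03), 1.0]
--
```

Request:
apply_moves --pt "0 0 -0.041 0 1" --pt "0 0 -0.041 0 1" --pt "0 0 -0.041 0 1" --pt "0 0 0 0 1" --pt "0 0 0 0 1"

```text
clock: 14.15
position: [0.5159, 0.0478, 0.2274]
ee_rot: [0.717, 0.696, -0.024, -0.002]
ft_force: [-0.8, -0.3, -3.5]
grip_width: 0.129
```

```bash
python3 s.py
```

```text
[0.5159 0.0478 0.2274] -1.76 [-0.037  -0.0307 -0.9988] 14.15
```

Request:
apply_moves --pt "0 0 0.02 0 1" --pt "0 0 0.02 0 1" --pt "0 0 0.02 0 1" --pt "0 0 0.02 0 1" --pt "0 0 0 0 1"

```text
clock: 14.57
position: [0.5136, 0.046, 0.1443]
ee_rot: [0.717, 0.696, -0.022, -0.001]
ft_force: [-1.3, 0.1, -3.2]
grip_width: 0.132
```

```bash
python3 s.py
```

```text
[0.5136 0.046  0.1443] -1.74 [-0.0326 -0.0285 -0.9991] 14.5667
```

Request:
apply_moves --pt "0 -0.035 0 0 1" --pt "0 -0.035 0 0 1" --pt "0 0 0 0 1" --pt "0 0 0 0 1"

```text
clock: 14.9
position: [0.4391, 0.047, 0.1433]
ee_rot: [0.718, 0.696, -0.026, -0.002]
ft_force: [0.4, -0.4, -1.8]
grip_width: 0.128
```

```bash
python3 s.py
```

```text
[0.4391 0.047  0.1433] -1.8 [-0.0401 -0.034  -0.9986] 14.9
```

Request:
apply_moves --pt "0 0.015 0 0 1" --pt "0 0.015 0 0 1" --pt "0 0.015 0 0 1" --pt "0 0.015 0 0 1" --pt "0 0 0 0 1"

```text
clock: 15.32
position: [0.5034, 0.0458, 0.1438]
ee_rot: [0.717, 0.696, -0.024, -0.001]
ft_force: [-1.0, 0.2, -2.1]
grip_width: 0.129
```

```bash
python3 s.py
```

```text
[0.5034 0.0458 0.1438] -1.72 [-0.0363 -0.0315 -0.9988] 15.3167
```

Request:
apply_moves --pt "-0.035 0 0 0 1" --pt "-0.035 0 0 0 1" --pt "0 0 0 0 1" --pt "0 0 0 0 1"

```text
clock: 15.65
position: [0.5037, -0.0258, 0.1471]
ee_rot: [0.716, 0.697, -0.024, -0.0]
ft_force: [0.5, 0.5, -1.7]
grip_width: 0.129
```

```bash
python3 s.py
```

```text
[ 0.5037 -0.0258  0.1471] -1.59 [-0.0351 -0.0332 -0.9988] 15.65
```

Request:
apply_moves --pt "0.015 0 0 0 1" --pt "0.015 0 0 0 1" --pt "0.015 0 0 0 1" --pt "0.015 0 0 0 1" --pt "0 0 0 0 1"

```text
clock: 16.07
position: [0.5061, 0.0361, 0.1464]
ee_rot: [0.718, 0.695, -0.024, 0.0]
ft_force: [-0.4, 1.0, -2.7]
grip_width: 0.128
```

```bash
python3 s.py
```

```text
[0.5061 0.0361 0.1464] -1.88 [-0.0338 -0.0331 -0.9989] 16.0667
```

Tilt has crept to about 2°. Fast moves tilt it more than slow ones, so I'll try fast-out, slow-in loops to level it.

Request:
apply_moves --pt "0 0.0417 0 0 1" --pt "0 0.0417 0 0 1" --pt "0 0 0 0 1"

```text
clock: 16.32
position: [0.5871, 0.036, 0.1405]
ee_rot: [0.716, 0.697, -0.026, -0.003]
ft_force: [-1.7, 1.6, -2.7]
grip_width: 0.127
```

```bash
python3 s.py
```

```text
[0.5871 0.036  0.1405] -1.56 [-0.0416 -0.0312 -0.9986] 16.3167
```

Request:
apply_moves --pt "0 -0.01 0 0 1" --pt "0 -0.01 0 0 1" --pt "0 -0.01 0 0 1" --pt "0 -0.01 0 0 1" --pt "0 -0.01 0 0 1"

```text
clock: 16.73
position: [0.5331, 0.0363, 0.1411]
ee_rot: [0.716, 0.697, -0.028, -0.003]
ft_force: [0.2, 0.6, -1.5]
grip_width: 0.132
```

Request:
apply_moves --pt "0 -0.01 0 0 1" --pt "0 -0.01 0 0 1" --pt "0 0 0 0 1"

```text
clock: 16.98
position: [0.5063, 0.0369, 0.1432]
ee_rot: [0.716, 0.698, -0.027, -0.005]
ft_force: [-0.0, 0.3, -1.9]
grip_width: 0.129
```

```bash
python3 s.py
```

```text
[0.5063 0.0369 0.1432] -1.54 [-0.0451 -0.0311 -0.9985] 16.9833
```

Request:
apply_moves --pt "0 0 -0.041 0 1" --pt "0 0 -0.041 0 1" --pt "0 0 -0.041 0 1" --pt "0 0 0.02 0 1" --pt "0 0 0.02 0 1"

```text
clock: 17.4
position: [0.5062, 0.0396, 0.2352]
ee_rot: [0.716, 0.698, -0.023, -0.005]
ft_force: [0.3, 0.6, -3.5]
grip_width: 0.13
```

Request:
apply_moves --pt "0 0 0.02 0 1" --pt "0 0 0.02 0 1" --pt "0 0 0.02 0 1" --pt "0 0 0.02 0 1" --pt "0 0 0 0 1"

```text
clock: 17.82
position: [0.5001, 0.0377, 0.1539]
ee_rot: [0.715, 0.699, -0.019, -0.005]
ft_force: [-0.7, -0.3, -2.3]
grip_width: 0.128
```

```bash
python3 s.py
```

```text
[0.5001 0.0377 0.1539] -1.37 [-0.0343 -0.0193 -0.9992] 17.8167
```

Request:
apply_moves --pt "0 0 0 7 1" --pt "0 0 0 7 1" --pt "0 0 0 0 1" --pt "0 0 0 0 1"

```text
clock: 18.15
position: [0.4987, 0.0375, 0.1568]
ee_rot: [0.797, 0.604, -0.019, -0.003]
ft_force: [-0.9, -0.4, -2.7]
grip_width: 0.132
```

```bash
python3 s.py
```

```text
[0.4987 0.0375 0.1568] -15.68 [-0.0334 -0.0173 -0.9993] 18.15
```

Request:
apply_moves --pt "0 0 0 -3 1" --pt "0 0 0 -3 1" --pt "0 0 0 -3 1" --pt "0 0 0 -3 1" --pt "0 0 0 -2 1"

```text
clock: 18.57
position: [0.4997, 0.0381, 0.1615]
ee_rot: [0.706, 0.708, -0.015, -0.005]
ft_force: [0.0, 0.1, -1.2]
grip_width: 0.126
```

```bash
python3 s.py; python3 -c "
from h import *
print(manip.get_obs()['joint_pos'].round(3))"
```

```text
[0.4997 0.0381 0.1615] 0.14 [-0.0278 -0.0144 -0.9995] 18.5667
[-0.651  0.135  0.519  1.875 -0.061  1.18  -0.108]
```

The abrupt up-and-down loop levels it. I'll do it once more.

Request:
apply_moves --pt "0 0 -0.041 0 1" --pt "0 0 -0.041 0 1" --pt "0 0 -0.041 0 1" --pt "0 0 0.02 -1 1" --pt "0 0 0.02 0 1"

```text
clock: 18.98
position: [0.5026, 0.039, 0.2553]
ee_rot: [0.691, 0.723, -0.011, -0.003]
ft_force: [-0.6, -0.1, -4.0]
grip_width: 0.129
```

Request:
apply_moves --pt "0 0 0.025 0 1" --pt "0 0 0.025 0 1" --pt "0 0 0.025 0 1" --pt "0 0 0.025 0 1" --pt "0 0 0 0 1"

```text
clock: 19.4
position: [0.502, 0.0382, 0.1563]
ee_rot: [0.683, 0.731, -0.007, -0.002]
ft_force: [-1.0, -0.1, -1.9]
grip_width: 0.131
```

```bash
python3 s.py .5191 .0357 .1 -1.84 .015 1
```

```text
[0.502  0.0382 0.1563] 3.9 [-0.0114 -0.0073 -0.9999] 19.4
[-0.0009, 0.0042, 0.0141, np.float64(1.44), 1.0]
[-0.0008, 0.0042, 0.0141, np.float64(1.44), 1.0]
[-0.0007, 0.0043, 0.0141, np.float64(1.44), 1.0]
[-0.0006, 0.0043, 0.0141, np.float64(1.44), 1.0]
--
```

Request:
apply_moves --pt "-0.0005 0.004 0.01 1.3 1" --pt "-0.0005 0.004 0.012 1.3 1" --pt "-0.0005 0.004 0.012 1.3 1" --pt "-0.0005 0.003 0.01 0.8 1" --pt "0 0 0 0 1"

```text
clock: 19.82
position: [0.5208, 0.0371, 0.1133]
ee_rot: [0.713, 0.702, -0.004, -0.0]
ft_force: [-1.2, 0.1, -2.7]
grip_width: 0.131
```

```bash
python3 g.py;python3 s.py .5191 .0357 .08 -1.84 .01 1
```

```text
[0.5208 0.0371 0.1133] -0.89 [-0.0053 -0.0051 -1.    ] 19.8167 [-1.2  0.1 -2.7]
plane z=ax+by+c [-0.0016  0.0011  0.0062] 29126 res 0.0022
plate in tool [ 0.0453 -0.0011] [0.1188 0.0563] 0.1 px [317. 149.]
hole px [ 247    0  141   15 2115] [317.   7.] [ 0.1071 -0.0011  0.006 ]
hole px [303  78  30  32 739] [317.2  93.5] [ 0.0745 -0.001   0.0061]
hole px [279 179  17  17 219] [286.9 186.9] [ 0.0341 -0.0149  0.0061]
hole px [339 179  18  17 217] [347.5 186.9] [0.0341 0.0127 0.0062]
hole px [302 213  31  29 769] [317.2 228.3] [ 0.0142 -0.0011  0.0062]
[0.5209 0.0371 0.1142] -0.85 [-0.0048 -0.005  -1.    ] 19.8667
[-0.0004, -0.0005, 0.0085, np.float64(0.25), 1.0]
[-0.0004, -0.0005, 0.0085, np.float64(0.25), 1.0]
[-0.0004, -0.0005, 0.0085, np.float64(0.25), 1.0]
[-0.0004, -0.0005, 0.0085, np.float64(0.25), 1.0]
--
```

Tilt is now under 0.4° and the grip is unchanged. I'm descending to about 10 mm above the pins.

Request:
apply_moves --pt "-0.0005 -0.0005 0.009 0.3 1" --pt "-0.0005 -0.0005 0.01 0.3 1" --pt "-0.0005 -0.0005 0.01 0.3 1" --pt "0 -0.0005 0.006 0.1 1" --pt "0 0 0 0 1"

```text
clock: 20.28
position: [0.5193, 0.0355, 0.0768]
ee_rot: [0.719, 0.695, -0.003, 0.001]
ft_force: [0.0, 0.0, -2.4]
grip_width: 0.127
```

```bash
cat > v.py <<'E'
from h import *
import sys
x,r,y=pose();print(manip.get_obs()["ft_force"].round(1))
p,d,K,T=cam("wrist");P=cloud(d,K,T);Z=P[...,2]
a=cv2.resize(p[50:180,240:400],None,fx=5,fy=5,interpolation=cv2.INTER_CUBIC)[:600];save(sys.argv[1],a)
E
python3 v.py w8.png;python3 s.py .5190 .0354 .06 -1.84 .01 1
```

```text
[ 0.   0.  -2.4]
[0.5195 0.0354 0.0772] -1.9 [-0.0029 -0.0046 -1.    ] 20.3333
[-0.0, -0.0002, 0.0086, np.float64(-0.03), 1.0]
[-0.0, -0.0002, 0.0086, np.float64(-0.03), 1.0]
--
```

View pics/w8.png

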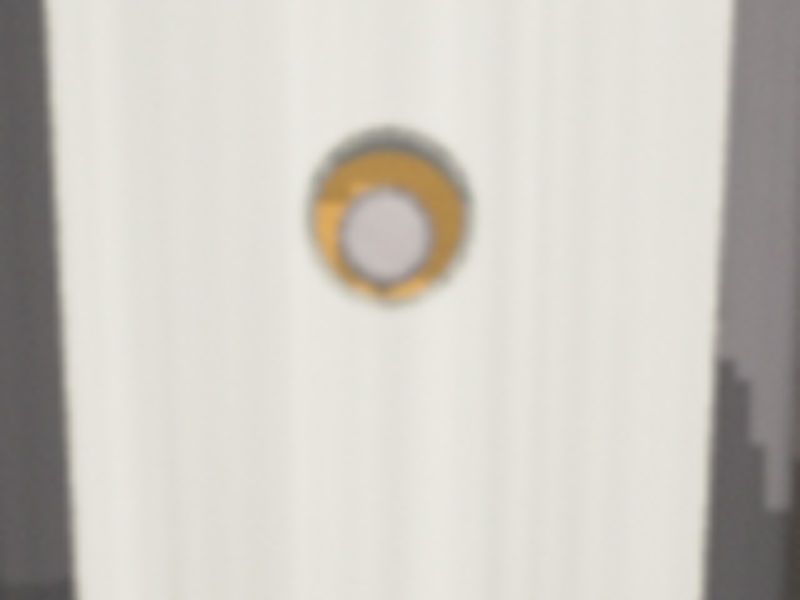

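Pin seen through the far hole: pin at full-picture (317.4,96.6), hole at (318.2,92.6). I'll compute the true offset from these.

```bash
python3 - <<'E'
from h import *
x,r,y=pose()
p,d,K,T=cam("wrist")
pin=onplane((317.4,96.6),.044,K,T); zt=x[2]-.0061
hole=onplane((318.2,92.6),zt,K,T)
print("pin",pin.round(4),"hole",hole.round(4),"tool-frame pin-hole mm",((pin-hole)@r*1000).round(2))
E
```

```text
pin [0.5208 0.1097 0.044 ] hole [0.5213 0.1102 0.0711] tool-frame pin-hole mm [-0.39 -0.35 27.13]
```

The offset is under 0.5 mm. I'm descending gently.

Request:
apply_moves --pt "-0.0003 -0.0003 0.005 0 1" --pt "-0.0002 -0.0002 0.005 0 1" --pt "0 0 0.004 0 1" --pt "0 0 0 0 1" --pt "0 0 0 0 1"

```text
clock: 20.8
position: [0.5203, 0.0352, 0.0637]
ee_rot: [0.719, 0.695, -0.001, 0.001]
ft_force: [0.5, -0.4, -2.0]
grip_width: 0.127
```

```bash
python3 s.py .5187 .0352 .055 -1.84 .004 1
```

```text
[0.5203 0.0352 0.0637] -1.88 [ 2.0e-04 -3.5e-03 -1.0e+00] 20.8
[-0.0, -0.0005, 0.0029, np.float64(-0.01), 1.0]
[-0.0, -0.0005, 0.0029, np.float64(-0.01), 1.0]
[-0.0, -0.0005, 0.0029, np.float64(-0.01), 1.0]
--
```

Request:
apply_moves --pt "0 -0.0008 0.001 0 1" --pt "0 -0.0006 0.001 0 1" --pt "0 0 0.001 0 1" --pt "0 0 0 0 1"

```text
clock: 21.13
position: [0.519, 0.0353, 0.0607]
ee_rot: [0.719, 0.695, -0.001, 0.001]
ft_force: [-0.8, 0.8, -1.7]
grip_width: 0.131
```

```bash
python3 s.py .5187 .0352 .055 -1.84 .004 1; python3 v.py w9.png
```

```text
[0.519  0.0353 0.0607] -1.87 [ 7.0e-04 -3.3e-03 -1.0e+00] 21.1333
[-0.0001, -0.0001, 0.0029, np.float64(-0.02), 1.0]
[-0.0001, -0.0001, 0.0029, np.float64(-0.02), 1.0]
--
[-0.8  0.8 -1.7]
```

View pics/w9.png

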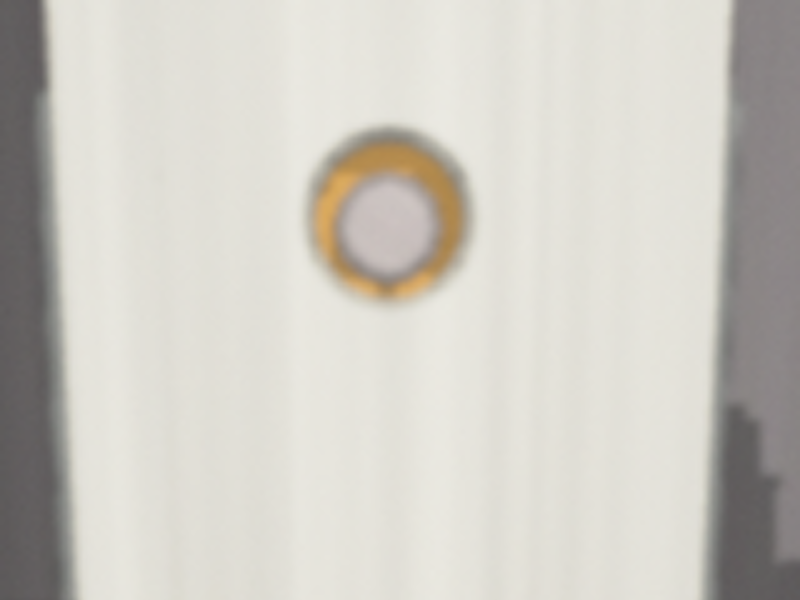

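Far pin (388,224) is centred in its hole (391,213) for this height. I'm descending in small steps and watching the force (free-hanging baseline about -2).

Request:
apply_moves --pt "0 0 0.002 0 1" --pt "0 0 0.002 0 1" --pt "0 0 0.001 0 1" --pt "0 0 0 0 1"

```text
clock: 21.52
position: [0.5193, 0.0354, 0.0555]
ee_rot: [0.719, 0.695, -0.001, 0.002]
ft_force: [-0.1, 0.2, -2.9]
grip_width: 0.131
```

```bash
python3 s.py .5188 .0352 .05 -1.84 .004 1
```

```text
[0.5193 0.0354 0.0555] -1.87 [ 0.0014 -0.003  -1.    ] 21.5167
[-0.0001, -0.0002, 0.0028, np.float64(-0.02), 1.0]
[-0.0001, -0.0002, 0.0028, np.float64(-0.02), 1.0]
--
```

Request:
apply_moves --pt "0 -0.0003 0.0015 0 1" --pt "0 -0.0002 0.0015 0 1" --pt "0 0 0.001 0 1" --pt "0 0 0 0 1"

```text
clock: 21.85
position: [0.5186, 0.0353, 0.051]
ee_rot: [0.719, 0.695, -0.001, 0.002]
ft_force: [0.6, -0.4, -1.5]
grip_width: 0.125
```

```bash
python3 s.py .5188 .0352 .047 -1.84 .004 1
```

```text
[0.5186 0.0353 0.051 ] -1.87 [ 0.0012 -0.0031 -1.    ] 21.85
[-0.0001, 0.0002, 0.004, np.float64(-0.03), 1.0]
--
```

Forces stay at the baseline with the plate about 5 mm past the pin tips, so both pins are in their holes.

Request:
apply_moves --pt "0 0 0.0015 0 1" --pt "0 0 0.0015 0 1" --pt "0 0 0.001 0 1" --pt "0 0 0 0 1"

```text
clock: 22.18
position: [0.5187, 0.0353, 0.0466]
ee_rot: [0.719, 0.695, -0.001, 0.002]
ft_force: [0.5, 0.0, -2.0]
grip_width: 0.13
```

Request:
apply_moves --pt "0 0 0.001 0 1" --pt "0 0 0.0008 0 1" --pt "0 0 0 0 1"

```text
clock: 22.43
position: [0.5191, 0.0356, 0.0452]
ee_rot: [0.718, 0.696, -0.0, 0.002]
ft_force: [-1.0, 0.7, 1.2]
grip_width: 0.128
```

```bash
python3 s.py
```

```text
[0.5191 0.0356 0.0452] -1.86 [ 0.0018 -0.0028 -1.    ] 22.4333
```

Request:
apply_moves --pt "0 0 0.0006 0 1" --pt "0 0 0.0003 0 1"

```text
clock: 22.6
position: [0.5192, 0.0355, 0.045]
ee_rot: [0.719, 0.695, -0.0, 0.001]
ft_force: [-3.9, 0.0, 5.8]
grip_width: 0.132
```

```bash
python3 s.py; python3 - <<'E'
from h import *
p,d,K,T=cam("side");P=cloud(d,K,T);Z=P[...,2]
m=(abs(P[...,0]-.518)<.04)&(abs(P[...,1]-.035)<.115)&(Z>.03)&(Z<.043)&(abs(P[...,1]-.035)>.05)
q=P[m];print(len(q))
for s in(-1,1):
    k=q[(q[:,1]-.035)*s>0]; print(s,len(k),np.nanpercentile(k[:,2],[50,90]).round(4) if len(k) else "")
E
```

```text
[0.5192 0.0355 0.045 ] -1.87 [ 0.0017 -0.0024 -1.    ] 22.6
576
-1 305 [0.0375 0.0409]
1 271 [0.038  0.0408]
```

The plate is seated: about 8 N on contact, and both ends' tops are at about 38 mm. I'm releasing slowly and retreating.

Request:
apply_moves --pt "0 0 0 0 0.6" --pt "0 0 0 0 0.4" --pt "0 0 0 0 0.2" --pt "0 0 0 0 0" --pt "0 0 0 0 -0.3" --squeeze 20

```text
clock: 23.07
position: [0.5199, 0.0355, 0.0452]
ee_rot: [0.719, 0.695, 0.0, 0.002]
ft_force: [1.0, 0.4, 0.3]
grip_width: 0.628
```

Request:
apply_moves --pt "0 0 0 0 -0.6" --pt "0 0 -0.01 0 -0.6" --pt "0 0 -0.02 0 -0.6" --pt "0 0 -0.03 0 -0.6" --pt "0 0 -0.03 0 -0.6"

```text
clock: 23.48
position: [0.5155, 0.0346, 0.1339]
ee_rot: [0.719, 0.695, -0.005, -0.0]
ft_force: [0.9, 0.1, -0.2]
grip_width: 0.802
```

Request:
apply_moves --pt "-0.02 0 -0.03 0 -0.6" --pt "-0.03 0 0 0 -0.6" --pt "-0.02 0 0 0 -0.6" --pt "0 0 0 0 -0.6" --pt "0 0 0 0 -0.6"

```text
clock: 23.9
position: [0.517, -0.0371, 0.1773]
ee_rot: [0.718, 0.696, 0.001, 0.003]
ft_force: [0.8, 0.9, 0.3]
grip_width: 0.801
```

```bash
python3 - <<'E'
from h import *
x,r,y=pose();print(x.round(4),manip.get_obs()["clock"])
p,d,K,T=cam("wrist");save("w10.png",p);P=cloud(d,K,T);Z=P[...,2]
ax=np.array([.032,.9995]);c=np.array([.5179,.0346]);q=P[...,:2]-c;L=q@ax;X=q[...,0]*.9995-q[...,1]*.032
m=(abs(X)<.026)&(abs(L)<.103)&(Z>.03)&(Z<.0415)
A=np.c_[L[m],X[m],np.ones(m.sum())];k,*_=np.linalg.lstsq(A,Z[m],rcond=None);print("plane slopeL,slopeX,z",k.round(4),m.sum())
rects((abs(X)<.04)&(abs(L)<.12)&(Z>.0345)&(Z<.0415),P,"plate",80)
for s in(-1,1):
    h=(np.hypot(L-s*.075,X)<.008)&(Z>.041);print("pin",s,h.sum(),np.nanmedian(Z[h]).round(4) if h.any() else None)
E
```

```text
[ 0.517  -0.0371  0.1773] 23.9
plane slopeL,slopeX,z [0.0004 0.0002 0.0377] 12888
plate [0.5175 0.0204] [0.1821 0.0562] 88.0 px [316. 106.]
pin -1 105 0.0437
pin 1 90 0.0436
```

View pics/w10.png

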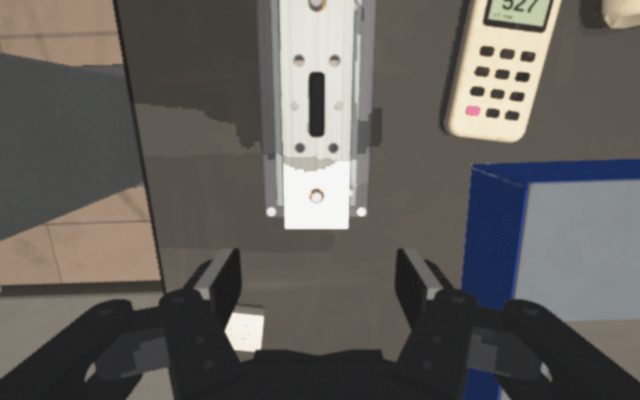

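The plate lies flat: slope 0.02–0.04 %, top at 37.7 mm. Both pins are up through their holes at (317,3) and (316,196), tips at 43.7 mm. I'm handing in.

```bash
python3 -c "
from h import *
print(workorder.hand_in())"
```

```text
the job is handed in; nothing more can be done
None
```

I laid the test block in the nest, hung the template plate over both fixture pins, and handed the job in at about 24 s of the 61 s allowed. The hand-in itself reports no verdict.

- **Test block:** I took the look-alike farther from the base (about 0.54 m against 0.46 m). After release it lay inside the fence, centred within about 0.5 mm of the nest, with its top at 28.7 mm (29 expected).
- **Template plate:** I picked it up by its black bar and lined the far hole up on its pin by looking through the hole. I then lowered it in small steps, and the force readings stayed at the hanging baseline until the plate met the pin blocks. I pressed with about 8 N there, then opened the jaws slowly.
- **Last check:** The plate's top is at 37.7 mm (38 expected) and flat within 0.0004 slope. Both pin tips stand at about 43.7 mm through the holes (44 expected). The gripper was clear, and I touched nothing else.
- **What disagreed:** While I carried the plate, the tool crept to about 3° off vertical. I levelled it to under 0.4° with up-and-down moves and a turn before lowering the plate. The wrist camera also reads about 1.2 mm to one side, which cancels out because the plate and pins were measured with the same camera.

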